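# Start up the till

### The arm

A 6-joint arm with a two-finger parallel gripper is mounted at the origin on the work surface. World frame = base frame: x ahead of the robot, y to its left, z up, the work surface at z = 0. Lengths are in m, angles in rad, forces in N, time in s.
With the tool pointing down it reaches from about 0.375 to 0.925 m from the base axis. Payload 5.7 kg.
Tool frame: the origin (TCP) lies at the very end of the fingers, on their centre line; the grasp point (between the pads) lies 19 mm behind it (arm.tcp_to_grasp is the distance from the TCP to the grasp point, in m); z points along the fingers, y is the direction in which the jaws open and shut (so a half turn about z gives the same grasp; the last joint's range is limited). The gripper opens to 85 mm and grips with 20 to 120 N. Pads are 22 mm wide; open, the fingers measure 114 mm over their backs; the gripper's body (76 mm by 85 mm) begins 54 mm behind the grasp point. The pads swing forward as they close: fully open they stand 13 mm farther back than shut.
Start: joints at [1.14, 0.359, 1.51, -0, 1.272, -0.115], TCP at [0.186, 0.57, 0.203] pointing down, gripper open.
Joint ranges: [-2.97, 2.97], [-1.01, 2.36], [0.21, 2.38], [-0.96, 4.11], [0.2, 2.71], [-2.98, 2.98]. Speed limits (rad/s): [2.39, 2.39, 3.14, 3.14, 3.14, 3.14].

### API

Orientations are given as a unit quaternion [x, y, z, w].
In Python, from station import arm, read_camera, camera_info gives the robot as it stands.
- The arm moves only by the shell command python3 -m jog 'ROWS'. ROWS is a JSON object of lists of equal length, an entry for each row: "translation": the shift along the world's x, y, z scaled (see below), a list of three; "spin": the turn about the world's z scaled (see below); "gripper": the closure, from -1 (fully open) to 1 (shut), so that 0 is half open. A call has 1 to 12 rows; each row is the pose to reach, as a shift and turn from the pose commanded when the call began; what a row does not reach only later rows make up. The controller multiplies each number of a shift by 10 cm and each number of a turn by pi/2 rad. A row lasts 1/10 s, in which the tool goes at most 50 mm and 8.59 degrees, less where a joint would pass 70% of its speed; a pose out of reach is approached as far as the arm can. A call with a number of a shift or a turn outside -1 to 1 is refused whole. A call with a gripper value outside its range is refused whole. The fingers move at their own pace and stop on an object; the grip force is fixed at half the most. Time passes only in rows, so rows that repeat a pose let the fingers close. It gives the time, the measured TCP pose, the force and the opening at its end, in the units of the state.
- arm.get_obs(): the state, without advancing time (a new reading comes with each control period).
- read_camera(name): name is "scene" or "side" or "wrist"; returns the picture (480x640x3 uint8, red, green, blue); there is no depth.
- camera_info(name): a dict with "camera_matrix" (3x3 intrinsics, pixels), "R" (3x3) and "t" (3): a world point X has camera coordinates R X + t. Camera axes: x right, y down, z forward; pixel columns grow to the right and rows downward; lengths in m; the calibration is good to about 2 mm. A picture is of the moment at which its call begins: read the wrist's pose just before it. camera_info takes no time and is no camera call; for the wrist camera it gives the pose at the moment of the call.
- arm.job_done(): hands the job in, once; it reports no verdict.
The state is a dict: "clock": time; "joints": joint angles; "joint_vel": joint speeds; "joint_torque": joint torques, N m; "eef_pos": TCP position; "orientation": TCP orientation; "force": force on the tool from outside, world axes, zero at the start; "moment": the same for the moment, N m; "gripper_width": opening from 0.0 (shut) to 1.0 (fully open).
Only numpy, scipy, OpenCV 4.12 (cv2) and the standard library are available. Lean on these libraries where they do the work, as an engineer would, in place of code of your own. Each camera call takes 0.05 s, during which the arm holds its last target. There are 200 camera calls.

### The job

Start up the till by pressing with the fingertips, in this order: switch on the socket bar by pressing the raised end of its rocker right down, then switch on the receipt printer by its own rocker in the same way, and last press the round power button on the foot of the touch screen right in and let it spring back. Leave the printer's round feed key alone, and do not lift, shove or knock over the printer or anything else that stands on the counter.

Things in the scene. Friction and masses are not known exactly. Their poses are not given: they have to be found in the camera images.
- bar: the socket bar, screwed to the counter: an aluminium bar 300 long (its x axis), 55 wide, 42 high, sockets facing up, two black plug-in power supplies (up to 111 high) in the two sockets at its +x end, and its black rocker switch near its other, -x end; origin in the middle of the underside, z up
- bar_rocker (a joint): the bar's rocker, 32 mm along the bar, 22 wide, centred 113 mm from the bar's middle towards -x; its bezel is 45 mm above the counter; 0 = off (the half nearest the bar's -x end stands up, outer edge about 8 mm above the bezel), 0.36 rad = on (that half level, 3 mm above the bezel). Stiff, stays where it is left: push the raised end right down (about 3 N at its outer edge, more near the crease)
- bar_press (a point): the point to press on the bar's rocker: on top of the raised half, 12 mm from the crease towards the outer end, about 52 mm above the counter when off; it moves down about 4.5 mm when switched on
- printer: the grey receipt printer, loose on rubber feet, 195 deep (x), 145 wide (y), 135 high to its flat control panel, which is the front 50 mm of its top (-x side); 1.7 kg; origin in the middle of the underside, -x is its front, z up
- printer_rocker (a joint): the printer's power rocker, the same 32 x 22 mm switch, lying across the printer (long side along the printer's y) on the control panel, centred 71 mm in front of the printer's middle and 36 mm to its +y side, bezel top 137 mm above the counter; 0 = off (the half towards the printer's +y side stands up), 0.36 rad = on; as stiff as the other, and also stays where it is left
- printer_press (a point): the point to press on the printer's rocker: on top of the raised half, 12 mm from the crease towards the printer's +y side, about 144 mm above the counter when off
- feed_key (a joint): the printer's paper feed key, a spring-back key: 0 = up, 0.003 m = fully down; must not be pressed
- feed_top (a point): centre of the top of the feed key: round, 18 mm across, standing 4 mm above the control panel, 56 mm from the middle of the printer's rocker
- terminal: the till's touch screen, fixed: a black foot 240 deep (x), 260 wide (y), 35 high, with a black screen 356 wide and 286 high leaning back over the rear half, its top about 340 above the counter and its lower edge about 70 above the counter, 84 mm behind the power button's centre; origin in the middle of the foot's underside, -x is the side the screen faces, z up
- power_key (a joint): the till's power button: 0 = up, 0.005 m = fully in; springs back; fully in takes about 4.5 N
- power_top (a point): centre of the top of the power button: a round metal button 27 mm across, on the front of the foot, 80 mm in front of the terminal's origin, its top 42 mm above the counter when up
- ashtray: square glass ashtray, 85 x 85 x 32 high, loose; origin in the middle of the underside
- roll: spare receipt paper roll standing on end, 64 across, 80 high, loose; origin in the middle of the underside
- cup: white coffee cup, 64 across, 62 high, loose; origin in the middle of the underside
- card_reader: black hand-held card reader with grey keys, 165 long (x), 78 wide, about 50 high, loose; origin in the middle of the underside
- brick: black power brick, 52 x 118 x 34 high, loose; origin in the middle of the underside
- stapler: stapler, 130 long (x), 34 wide, 57 high, loose; origin in the middle of the underside
There are look-alikes about, which are no part of the job. Leave any green look-alike of the printer alone.

How it is judged:
By the outcome, as a careful person would: the job done as asked, in the order asked, and still so for the second after the job is handed in, with the robot touching nothing.
It also fails if it takes over 45 s, if anything falls off the work surface, if the arm or the gripper's body presses on something with over 40 N, if the wrist force passes 120 N, or if a joint passes its speed limit or range.

## Working session

There is one attempt and no reset: what is moved stays moved. The work goes in short steps, Python scripts to look and compute and a shell command to move; the robot and the scene stay as the last step left them, time stands still between calls to the robot, and variables do not carry over. Pictures are saved under pics/ and viewed, about 8 in all and at most 12, crops included, and the job is handed in when it is done.

```bash
mkdir -p pics; cat > h.py <<'E'
import numpy as np, cv2
from station import arm, read_camera, camera_info
def snap(n,f):
    i=camera_info(n); im=read_camera(n); cv2.imwrite(f'pics/{f}.png',im[:,:,::-1]); np.savez(f'pics/{f}.npz',K=i['camera_matrix'],R=i['R'],t=i['t']); return im
def ray(f,uv,z):
    d=np.load(f'pics/{f}.npz');R=d['R'];t=d['t'];c=-R.T@t
    v=R.T@np.linalg.inv(d['K'])@np.array([*uv,1.]); return c+v*(z-c[2])/v[2]
def proj(f,X):
    d=np.load(f'pics/{f}.npz');p=d['K']@(d['R']@np.array(X)+d['t']);return p[:2]/p[2]
E
python3 - <<'E'
from h import *
snap('scene','s0');snap('side','d0');snap('wrist','w0')
for n in('s0','d0','w0'):
    d=np.load(f'pics/{n}.npz');print(n,-d['R'].T@d['t'],d['R'][2],d['K'][0,0])
print(arm.get_obs())
E
```

```text
s0 [1.29952594 0.12226557 1.24709656] [-0.54973662 -0.04607874 -0.83406618] 500.26018107632257
d0 [ 0.0990664  -1.14056463  1.11749742] [ 0.2655842   0.73364034 -0.62548931] 562.3866140139048
w0 [0.11437999 0.59402475 0.37292859] [ 0.28190957 -0.0943122  -0.95479433] 363.87124932318284
{'clock': 0.15, 'joints': array([ 1.13987307e+00,  3.59376473e-01,  1.51119434e+00, -2.78261412e-05,
        1.27249424e+00, -1.15114728e-01]), 'joint_vel': array([-0.0012921 , -0.00355003, -0.00171974, -0.00125054,  0.00029894,
        0.00057769]), 'joint_torque': array([ 2.06206932e-04, -5.28027105e+01, -2.78930712e+01, -2.54693452e-05,
        8.32130376e-03, -5.05347077e-05]), 'eef_pos': array([0.18613675, 0.56979636, 0.20212073]), 'orientation': array([ 1.57244802e-01,  9.87559380e-01, -7.12516778e-04, -1.85705599e-04]), 'force': array([-0.64458034, -0.33786659,  0.64612821]), 'moment': array([0.01666833, 0.02226478, 0.03649319]), 'gripper_width': 0.9976685044355986}
```

View pics/s0.png

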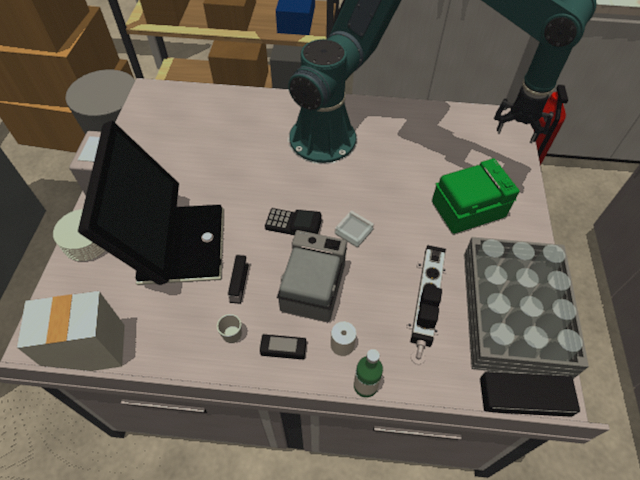

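View pics/d0.png

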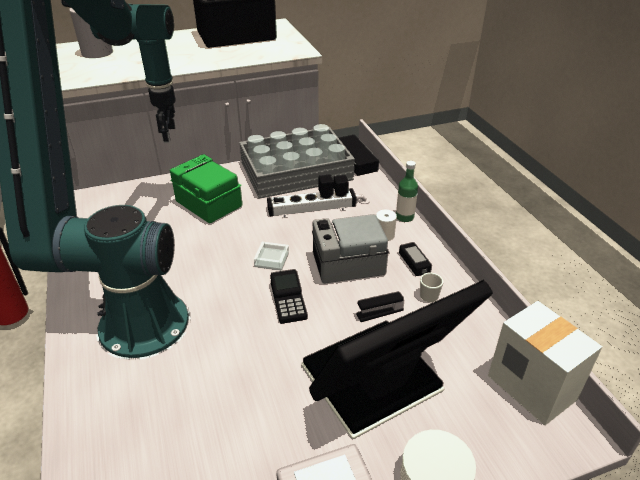

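The scene view shows the grey printer at (313,275), with the green look-alike at (475,195). The bar is at (430,295) with its switch at the upper end, and the power button is at (207,237). Next I'll confirm them in one enlarged montage.

```bash
python3 - <<'E'
from h import *
s=cv2.imread('pics/s0.png');d=cv2.imread('pics/d0.png')
# 4 tiles 400x300
def c(im,x,y,w,h): return cv2.resize(im[y:y+h,x:x+w],(400,300),interpolation=cv2.INTER_CUBIC)
cv2.imwrite('pics/m1.png',np.vstack([np.hstack([c(s,405,240,60,45),c(s,285,222,72,54)]),np.hstack([c(d,260,185,64,48),c(d,305,210,80,60)])]))
# first estimates
P=lambda *a:print(a,ray(*a).round(4))
P('s0',(207,237),.042);P('s0',(333,243),.14);P('s0',(310,239),.139);P('s0',(435,254),.048)
g=cv2.cvtColor(s,cv2.COLOR_BGR2GRAY)
m=(g>150).astype(np.uint8)[225:250,195:220];n,l,st,ce=cv2.connectedComponentsWithStats(m);print(st,ce+[195,225])
E
```

```text
('s0', (207, 237), 0.042) [ 0.4899 -0.2911  0.042 ]
('s0', (333, 243), 0.14) [0.5386 0.0823 0.14  ]
('s0', (310, 239), 0.139) [0.5316 0.0193 0.139 ]
('s0', (435, 254), 0.048) [0.4819 0.3741 0.048 ]
[[  0   0  25  25 575]
 [  7   8  10   7  50]] [[207.04173913 237.10086957]
 [206.52       235.84      ]]
```

View pics/m1.png

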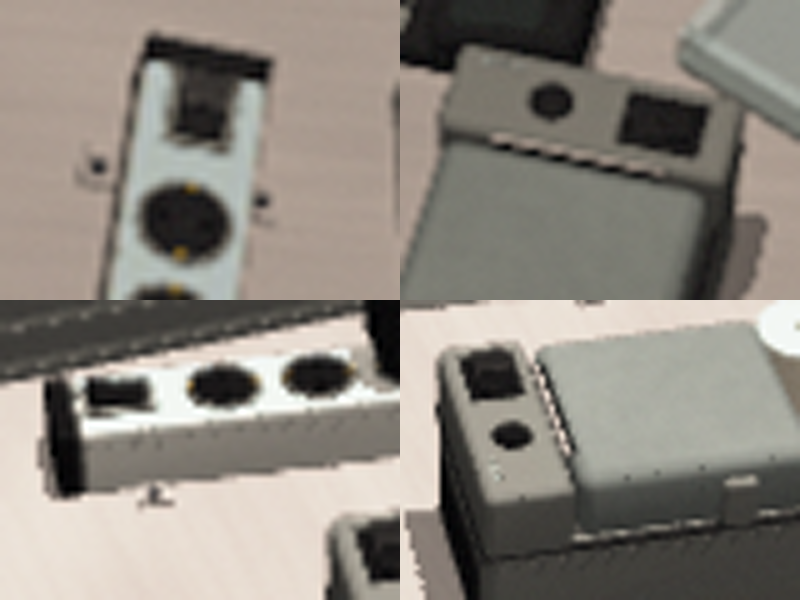

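Top left: bar rocker at scene (435.3,255.7), and at side (278.9,199.9). The printer rocker (the square one, +y side) is at scene (332.3,244.1) and side (323.6,224.6). Its round feed key is at scene (312.2,240) and side (327.4,237). The target is the grey printer, not the green one.

```bash
cat >> h.py <<'E'
def tri(obs):
    A=[];b=[]
    for f,uv in obs:
        d=np.load(f'pics/{f}.npz');M=d['K']@np.c_[d['R'],d['t']]
        for k in(0,1):
            r=uv[k]*M[2]-M[k];r=r/np.linalg.norm(r[:3]);A.append(r[:3]);b.append(-r[3])
    return np.linalg.lstsq(np.array(A),np.array(b),rcond=None)[0]
E
python3 - <<'E'
from h import *
t=lambda n,a,b:print(n,tri([('s0',a),('d0',b)]).round(4))
def T(i,x,y):
    ox,oy,sc,f=[(405,240,6.667,'s0'),(285,222,5.556,'s0'),(260,185,6.25,'d0'),(305,210,5,'d0')][i]
    return ((x%400)/sc+ox-.5+.5/sc*0,(y%300)/sc+oy-.5)
t('barrock',T(0,202,105),T(2,118,393));t('sock1',T(0,185,218),T(2,222,386))
t('prrock',T(1,663,123),T(3,493,373));t('feed',T(1,551,100),T(3,512,435))
r=ray('s0',T(0,202,105),.048);s=ray('s0',T(0,185,218),.042);print(r,s,np.degrees(np.arctan2(*(s-r)[1::-1])))
a=ray('s0',T(1,663,123),.140);b=ray('s0',T(1,551,100),.139);print(a,b,np.linalg.norm(a-b),np.degrees(np.arctan2(*(a-b)[1::-1])))
print(ray('s0',(206.5,235.8),.042))
E
```

```text
barrock [0.4866 0.3732 0.0479]
sock1 [0.5424 0.3655 0.0444]
prrock [0.54   0.0794 0.1387]
feed [0.5312 0.0238 0.1368]
[0.48623722 0.37341211 0.048     ] [0.54047925 0.3662723  0.042     ] -7.498666308745614
[0.54099194 0.07942386 0.14      ] [0.53270054 0.02403236 0.139     ] 0.05601754947882745 81.4867615664829
[ 0.48587261 -0.29358131  0.042     ]
```

```bash
python3 -m jog '{"translation":[[0.33,-0.33,0],[0.66,-0.66,0],[1,-1,0],[1,-1,0]],"spin":[0.04,0.08,0.117,0.117],"gripper":[1,1,1,1]}' | tail -c 600
python3 -m jog '{"translation":[[0.33,-0.33,0],[0.66,-0.66,0],[1,-0.95,0]],"spin":[0,0,0],"gripper":[1,1,1]}' | tail -c 600
python3 -m jog '{"translation":[[0.45,0,0],[0.88,0,-0.2],[0.88,0,-0.6],[0.88,0,-0.6],[0.88,0,-0.6]],"spin":[0,0,0,0,0],"gripper":[1,1,1,1,1]}' | tail -c 600
python3 - <<'E'
from h import *
im=snap('wrist','w1');o=arm.get_obs();print(o['eef_pos'],o['orientation'],o['force'],o['gripper_width'])
for p in [(.4745,.3749,.052),(.4864,.3733,.048),(.5415,.366,.042)]:print(proj('w1',p))
E
```

```text
clock: 0.55
eef_pos: [0.2896, 0.4664, 0.2025]
orientation: [0.067, 0.998, -0.001, 0.001]
force: [-0.5, 0.8, 1.1]
gripper_width: 0.329
clock: 0.85
eef_pos: [0.3865, 0.3744, 0.2026]
orientation: [0.066, 0.998, -0.0, -0.0]
force: [0.6, 1.2, -0.3]
gripper_width: 0.001
clock: 1.35
eef_pos: [0.4728, 0.3751, 0.1421]
orientation: [0.066, 0.998, -0.001, -0.002]
force: [-0.2, -0.5, 0.7]
gripper_width: 0.003
[0.47361869 0.37585866 0.14344575] [ 6.56949884e-02  9.97839710e-01 -6.04202502e-05 -2.79254786e-04] [ 0.07770794 -0.09132943  0.2934545 ] 0.0015667179573353612
[314.73209399 236.14080013]
[314.72722491 249.66292902]
[314.78691625 310.9437049 ]
```

View pics/w1.png

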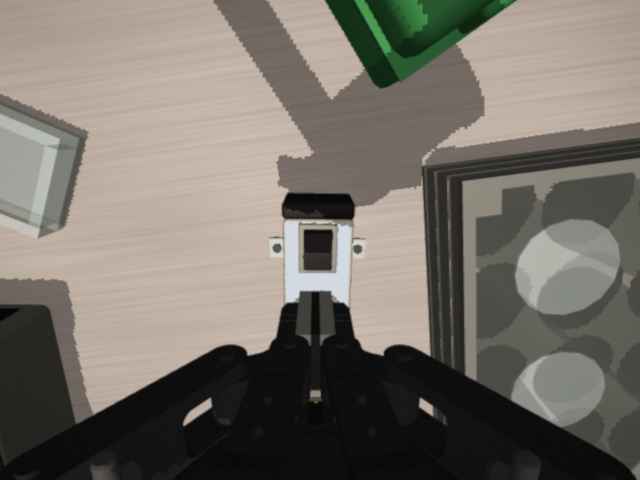

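The wrist view shows the bar's rocker at (318,250), aligned with the fingers and right under the TCP within about 2 mm. I'll press straight down.

```bash
python3 -m jog '{"translation":[[0,0,-0.4],[0,0,-0.8],[0,0,-0.9],[0,0,-0.92],[0,0,-0.94],[0,0,-0.95],[0,0,-0.95]],"spin":[0,0,0,0,0,0,0],"gripper":[1,1,1,1,1,1,1]}' | tail -c 600
```

```text
clock: 2.1
eef_pos: [0.4754, 0.376, 0.0494]
orientation: [0.066, 0.998, 0.001, 0.001]
force: [0.8, 0.9, 0.2]
gripper_width: 0.003
```

```bash
python3 -m jog '{"translation":[[0,0,-0.01],[0,0,-0.02],[0,0,-0.02]],"spin":[0,0,0],"gripper":[1,1,1]}' | tail -c 600; python3 -m jog '{"translation":[[0,0,-0.01],[0,0,-0.02],[0,0,-0.02]],"spin":[0,0,0],"gripper":[1,1,1]}' | tail -c 600
```

```text
clock: 2.4
eef_pos: [0.4743, 0.3753, 0.0458]
orientation: [0.066, 0.998, -0.0, -0.0]
force: [0.7, -0.9, -0.3]
gripper_width: -0.002
clock: 2.7
eef_pos: [0.4742, 0.3752, 0.0435]
orientation: [0.066, 0.998, -0.0, -0.0]
force: [0.7, 0.0, -0.0]
gripper_width: 0.0
```

```bash
python3 - <<'E'
from h import *
im=snap('wrist','w2');s=snap('side','d2');c=snap('scene','s2')
z=lambda im,x,y,w,h,W,H: cv2.resize(im[y:y+h,x:x+w],(W,H),interpolation=cv2.INTER_CUBIC)
cv2.imwrite('pics/m2.png',np.hstack([z(im,240,170,160,160,400,400),z(s,250,150,80,80,400,400)])[:,:,::-1])
for k in range(3):print(arm.get_obs()['eef_pos'],arm.get_obs()['force'])
E
```

```text
[0.47429972 0.37530847 0.04370247] [-0.3359193   1.16440208 -0.00850028]
[0.47429972 0.37530847 0.04370247] [-0.3359193   1.16440208 -0.00850028]
[0.47429972 0.37530847 0.04370247] [-0.3359193   1.16440208 -0.00850028]
```

View pics/m2.png

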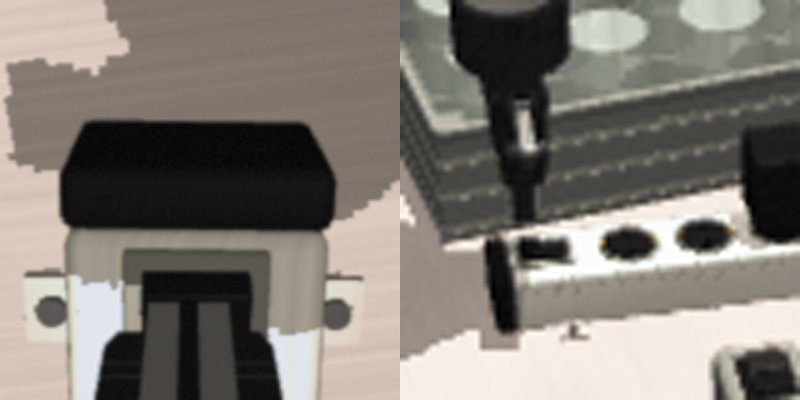

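```bash
python3 - <<'E'
from h import *
p=[.4743,.3753,.0437]
print(proj('d2',p),proj('s2',p),proj('w2',p), np.load('pics/w2.npz')['t'])
d=np.load('pics/w2.npz');print(-d['R'].T@d['t'])
for z in(.045,.055,.065,.075):print(z,ray('d2',(275.3,194),z))
im=cv2.imread('pics/s2.png')
cv2.imwrite('pics/m3.png',np.hstack([cv2.resize(im[200:280,395:475],(560,560),interpolation=cv2.INTER_CUBIC)]))
E
```

```text
[274.65789638 200.72415765] [435.0751273  252.68012087] [314.40496234 283.03266491] [-0.43472516 -0.39333365  0.10267382]
[0.39935372 0.38571717 0.21442507]
0.045 [0.48698788 0.41136278 0.045     ]
0.055 [0.48337089 0.39689256 0.055     ]
0.065 [0.4797539  0.38242234 0.065     ]
0.075 [0.47613691 0.36795212 0.075     ]
```

View pics/m3.png

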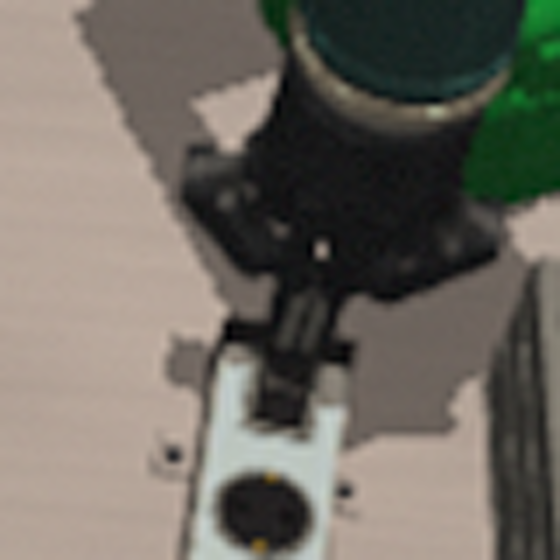

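Force is still zero at a reported z of 0.0437, and in the side view the fingertips end at about (275,194), which is clear above the rocker. The tips are therefore higher than reported. I'll compare finger tip heights in the images before going on.

```bash
python3 - <<'E'
from h import *
for dz in(0,.01,.02,.025,.03):
  z=.0437+dz
  print(dz,'wrist -x edge',proj('w2',[.4634,.376,z]).round(1),'axis',proj('w2',[.4743,.3753,z]).round(1),'side',proj('d2',[.4743,.3753,z]).round(1),'side-yface',proj('d2',[.4743,.368,z]).round(1),'scene+x',proj('s2',[.485,.3745,z]).round(1))
print(arm.tcp_to_grasp)
w=cv2.imread('pics/w2.png',0);print(w[262:312:2,310],w[262:312:2,318])
d=cv2.imread('pics/d2.png',0);print(d[180:210,275])
E
```

```text
0 wrist -x edge [312.9 263. ] axis [314.4 283. ] side [274.7 200.7] side-yface [275.3 201.9] scene+x [434.9 255.7]
0.01 wrist -x edge [312.8 270.5] axis [314.4 291.5] side [274.5 198.3] side-yface [275.1 199.4] scene+x [435.6 253.8]
0.02 wrist -x edge [312.6 278.9] axis [314.3 300.9] side [274.3 195.8] side-yface [274.9 196.9] scene+x [436.3 251.9]
0.025 wrist -x edge [312.5 283.4] axis [314.3 306. ] side [274.3 194.5] side-yface [274.9 195.7] scene+x [436.6 250.9]
0.03 wrist -x edge [312.5 288.3] axis [314.2 311.4] side [274.2 193.3] side-yface [274.8 194.4] scene+x [437. 250.]
0.0187
[100 139 148 151  83  86  89  89  52  10  12  13  12  21  28  67  66  67
  67  67  66  62  62  61  61] [ 99 135 142 143  80  86  89  87  51  16  14  16  12  22  18  22  20  22
  21  18  21  18  17  17  18]
[124  53  32  29  18  21  17  18  21  20  19  20  22  18  62 155 233 119
  28  16  14  12  93  96 199 211 173 134 145 145]
```

All three views put the shut fingertips about 28 mm above the reported TCP, so contact should come at a reported z of about 0.024. I'll go down in small steps and watch the force.

```bash
python3 -m jog '{"translation":[[0,0,-0.05],[0,0,-0.1],[0,0,-0.13],[0,0,-0.13]],"spin":[0,0,0,0],"gripper":[1,1,1,1]}' | tail -c 600;python3 -m jog '{"translation":[[0,0,-0.02],[0,0,-0.03],[0,0,-0.03]],"spin":[0,0,0],"gripper":[1,1,1]}' | tail -c 600
```

```text
clock: 3.25
eef_pos: [0.4738, 0.3749, 0.0299]
orientation: [0.066, 0.998, -0.0, -0.001]
force: [-0.5, 0.4, -0.8]
gripper_width: -0.001
clock: 3.55
eef_pos: [0.4743, 0.3753, 0.0277]
orientation: [0.066, 0.998, -0.0, -0.0]
force: [0.4, -0.5, -0.3]
gripper_width: 0.004
```

```bash
for i in 1 2 3; do python3 -m jog '{"translation":[[0,0,-0.01],[0,0,-0.02],[0,0,-0.02]],"spin":[0,0,0],"gripper":[1,1,1]}' | grep -E "eef|force"; done
```

```text
eef_pos: [0.4743, 0.3753, 0.0257]
force: [-0.4, -0.3, -0.1]
eef_pos: [0.4741, 0.3754, 0.0239]
force: [-1.4, 0.6, 1.8]
eef_pos: [0.474, 0.3753, 0.0217]
force: [-0.8, 0.1, 3.8]
```

Contact came at a reported z of about 0.024, as predicted (offset about 28 mm). Continuing down to the stop.

```bash
python3 -m jog '{"translation":[[0,0,-0.01],[0,0,-0.02],[0,0,-0.02]],"spin":[0,0,0],"gripper":[1,1,1]}' | grep -E "eef|force"; python3 -m jog '{"translation":[[0,0,-0.01],[0,0,-0.01]],"spin":[0,0],"gripper":[1,1]}' | grep -E "eef|force";  python3 -m jog '{"translation":[[0,0,-0.01],[0,0,-0.01]],"spin":[0,0],"gripper":[1,1]}' | grep -E "eef|force"
```

```text
eef_pos: [0.4744, 0.3752, 0.0195]
force: [-0.5, 0.2, 0.8]
eef_pos: [0.4744, 0.3753, 0.0192]
force: [-4.0, -0.3, 7.4]
eef_pos: [0.4744, 0.3753, 0.0191]
force: [-4.8, -1.3, 15.0]
```

The stop is reached: force rises steeply to 15 N after about 5 mm of travel. Retreat and check.

```bash
python3 -m jog '{"translation":[[0,0,0.1],[0,0,0.5],[0,0,1],[0,0,1],[0,0,1]],"spin":[0,0,0,0,0],"gripper":[1,1,1,1,1]}' | grep -E "eef|force"
python3 - <<'E'
from h import *
im=snap('wrist','w3');s=snap('side','d3');a=cv2.imread('pics/w1.png')[:,:,::-1];d=cv2.imread('pics/d0.png')[:,:,::-1]
z=lambda im,x,y,w,h: cv2.resize(im[y:y+h,x:x+w],(390,290),interpolation=cv2.INTER_CUBIC)
cv2.imwrite('pics/m4.png',np.vstack([np.hstack([z(a,270,190,108,80),z(im,270,190,108,80)]),np.hstack([z(d,260,180,54,40),z(s,260,180,54,40)])])[:,:,::-1])
E
```

```text
eef_pos: [0.476, 0.376, 0.1195]
force: [0.2, 0.1, -0.6]
```

View pics/m4.png

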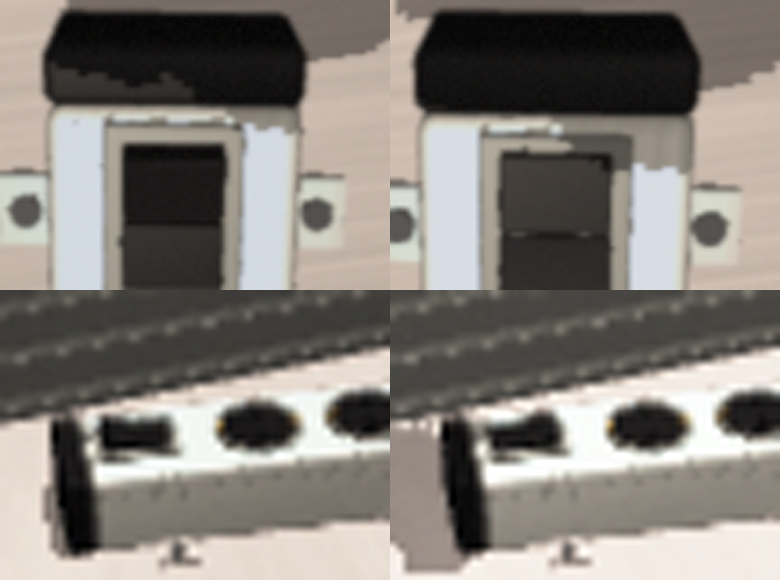

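The outer half now lies level and the inner half stands up: the bar is on. Next I move above the printer (contact expected at a reported z of about 0.116; jaws aligned with the printer, no turn needed).

```bash
python3 -m jog '{"translation":[[0,0,0.45],[0.1,-0.4,0.75],[0.2,-0.8,0.75],[0.25,-1,0.75]],"spin":[0,0,0,0],"gripper":[1,1,1,1]}' | grep -E "eef|force"
python3 -m jog '{"translation":[[0.1,-0.45,0],[0.2,-0.9,0],[0.25,-1,0]],"spin":[0,-0.01,-0.01],"gripper":[1,1,1]}' | grep -E "eef|force"
python3 -m jog '{"translation":[[0.08,-0.42,0],[0.17,-0.84,-0.1],[0.17,-0.84,-0.35],[0.17,-0.84,-0.35],[0.17,-0.84,-0.35]],"spin":[0,0,0,0,0],"gripper":[1,1,1,1,1]}' | grep -E "eef|force"
python3 - <<'E'
from h import *
snap('wrist','w4');o=arm.get_obs();print(o['eef_pos'],o['orientation'])
for p in [(.5405,.0794,.14),(.5423,.0913,.144),(.532,.0239,.139)]:print(proj('w4',p))
E
```

```text
eef_pos: [0.4996, 0.2726, 0.1922]
force: [-0.2, -1.1, -0.1]
eef_pos: [0.5237, 0.171, 0.1909]
force: [0.5, 0.8, 0.0]
eef_pos: [0.5401, 0.0918, 0.1566]
force: [0.1, 0.5, 0.9]
[0.54092868 0.0921613  0.15751513] [ 7.33522184e-02  9.97305831e-01  3.51837019e-05 -7.28513675e-04]
[292.23516724 274.314297  ]
[313.86811087 277.17676651]
[191.75660357 273.18846561]
```

View pics/w4.png

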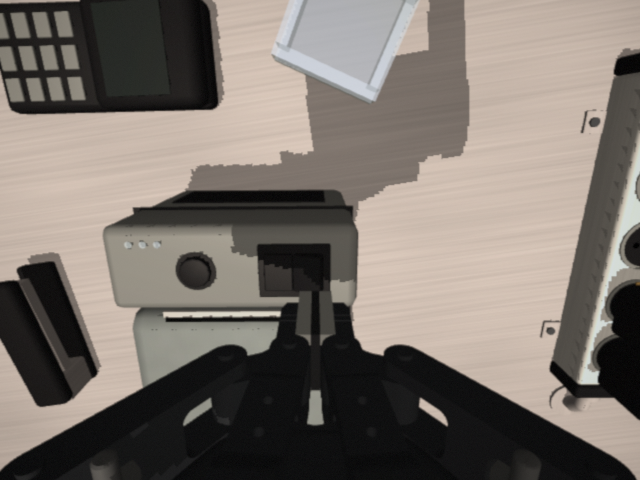

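The wrist view shows the feed key at (196,271), the printer rocker's crease at about (293,271), and its raised half at 293–323. The finger column is at 316, centred on the press point. Going down.

```bash
python3 -m jog '{"translation":[[-0.01,0,-0.2],[-0.01,0,-0.34],[-0.01,0,-0.38],[-0.01,0,-0.38]],"spin":[0,0,0,0],"gripper":[1,1,1,1]}' | grep -E "eef|force"; for i in 1 2; do python3 -m jog '{"translation":[[0,0,-0.01],[0,0,-0.02],[0,0,-0.02]],"spin":[0,0,0],"gripper":[1,1,1]}' | grep -E "eef|force"; done
```

```text
eef_pos: [0.5402, 0.0922, 0.12]
force: [-1.2, -0.8, -0.3]
eef_pos: [0.5407, 0.0914, 0.1183]
force: [-0.1, 0.2, -0.6]
eef_pos: [0.5407, 0.0915, 0.1161]
force: [0.5, 0.9, 2.2]
```

```bash
for i in 1 2; do python3 -m jog '{"translation":[[0,0,-0.01],[0,0,-0.02],[0,0,-0.02]],"spin":[0,0,0],"gripper":[1,1,1]}' | grep -E "eef|force"; done;  python3 -m jog '{"translation":[[0,0,-0.005],[0,0,-0.005]],"spin":[0,0],"gripper":[1,1]}' | grep -E "eef|force"
```

```text
eef_pos: [0.5408, 0.0915, 0.1139]
force: [0.9, 1.8, 3.1]
eef_pos: [0.5405, 0.0912, 0.1116]
force: [0.7, 1.1, 1.7]
eef_pos: [0.5405, 0.0912, 0.1113]
force: [1.2, 2.3, 4.1]
```

```bash
for i in 1 2; do python3 -m jog '{"translation":[[0,0,-0.005],[0,0,-0.01],[0,0,-0.01]],"spin":[0,0,0],"gripper":[1,1,1]}' | grep -E "eef|force"; done
```

```text
eef_pos: [0.5405, 0.0913, 0.1111]
force: [-1.5, 2.4, 11.0]
eef_pos: [0.5406, 0.0913, 0.111]
force: [-3.0, 2.2, 18.3]
```

The stop is reached at a reported z of 0.111, 18 N. Retreat straight up and check.

```bash
python3 -m jog '{"translation":[[0,0,0.1],[0,0,0.46],[0,0,0.46],[0,0,0.46]],"spin":[0,0,0,0],"gripper":[1,1,1,1]}' | grep -E "eef|force"
python3 - <<'E'
from h import *
im=snap('wrist','w5');a=cv2.imread('pics/w4.png')[:,:,::-1]
z=lambda im: cv2.resize(im[190:310,170:350],(390,260),interpolation=cv2.INTER_CUBIC)
s=snap('scene','s5');b=cv2.imread('pics/s0.png')[:,:,::-1]
y=lambda im: cv2.resize(im[180:270,165:300],(390,260),interpolation=cv2.INTER_CUBIC)
cv2.imwrite('pics/m5.png',np.vstack([np.hstack([z(a),z(im)]),np.hstack([y(b),y(s)])])[:,:,::-1])
E
```

```text
eef_pos: [0.5404, 0.0909, 0.1556]
force: [-0.1, 0.3, 0.8]
```

View pics/m5.png

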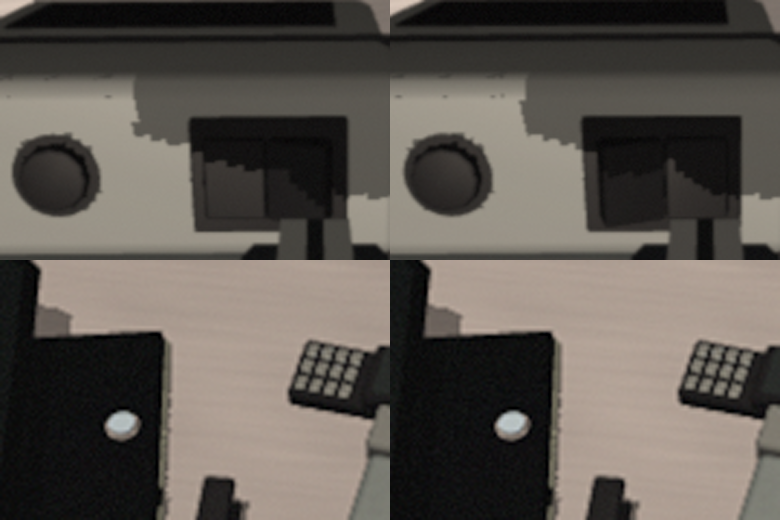

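The printer's rocker has flipped (its +y half is now level) and the printer and feed key look unchanged. The button is at scene (207,236). A quick check of the foot's orientation and position will give the screen clearance.

```bash
python3 - <<'E'
from h import *
a=ray('s0',(222,206),.035);b=ray('s0',(222,272),.035);print(a,b,b-a,np.linalg.norm(b-a))
s=cv2.imread('pics/s5.png').max(2);m=(s>110).astype(np.uint8)[222:252,192:220]
n,l,st,ce=cv2.connectedComponentsWithStats(m);k=[i for i in range(1,n) if 20<st[i,4]<150][0]
c=ce[k]+[192,222];print(st[k],c)
p=ray('s5',c,.0405);print(p)
n=(b-a)[:2];n=n/np.linalg.norm(n);w=(p-a)[:2];print('along',w@n,'perp',n[0]*w[1]-n[1]*w[0])
o=arm.get_obs();print(o['joints'],o['eef_pos'])
E
```

```text
[ 0.36555498 -0.27438252  0.035     ] [ 0.59919668 -0.22400986  0.035     ] [0.2336417  0.05037266 0.        ] 0.2390101450197902
[10 10 11 10 82] [206.65853659 236.7195122 ]
[ 0.4880599  -0.29287869  0.0405    ]
along 0.11585515203111264 perp -0.043899279790416024
[ 4.11757251e-02  3.34443663e-01  1.68233916e+00 -5.12227422e-04
  1.12706796e+00 -1.38161967e+00] [0.53918583 0.09098661 0.15428413]
```

Front edge of the foot faces about 102°. The button sits 44 mm behind that edge (40 expected), so it fits. I'll turn the jaws parallel to the screen while travelling at a safe height.

```bash
python3 -m jog '{"translation":[[0,0,0.4],[-0.05,-0.3,0.7],[-0.1,-0.65,0.7],[-0.15,-1,0.7]],"spin":[0,-0.09,-0.18,-0.27],"gripper":[1,1,1,1]}' | grep -E "eef|force"
python3 -m jog '{"translation":[[-0.05,-0.3,0],[-0.1,-0.65,0],[-0.15,-1,0]],"spin":[-0.09,-0.18,-0.25],"gripper":[1,1,1]}' | grep -E "eef|force"
python3 -m jog '{"translation":[[-0.05,-0.3,0],[-0.1,-0.65,0],[-0.15,-1,0],[-0.15,-1,0]],"spin":[-0.09,-0.18,-0.25,-0.25],"gripper":[1,1,1,1]}' | grep -E "eef|force"
python3 -m jog '{"translation":[[-0.04,-0.4,0],[-0.07,-0.84,-0.2],[-0.07,-0.84,-0.6],[-0.07,-0.84,-1],[-0.07,-0.84,-1],[-0.07,-0.84,-1]],"spin":[0,0,0,0,0,0],"gripper":[1,1,1,1,1,1]}' | grep -E "eef|force|orient"
python3 - <<'E'
from h import *
snap('wrist','w6');o=arm.get_obs();print(o['eef_pos'],o['orientation'])
for p in [(.487,-.293,.042),(.488,-.2929,.042)]:print(proj('w6',p))
E
```

```text
eef_pos: [0.525, -0.0096, 0.2252]
force: [1.0, 0.1, -0.6]
eef_pos: [0.5089, -0.1097, 0.2239]
force: [-0.0, -1.0, -1.2]
eef_pos: [0.4942, -0.2124, 0.2239]
force: [0.6, -0.2, -0.4]
eef_pos: [0.4876, -0.2915, 0.1245]
orientation: [0.627, 0.779, -0.0, -0.002]
force: [1.2, 0.4, 1.0]
[ 0.48890386 -0.29242668  0.126086  ] [6.27275706e-01 7.78797266e-01 3.05887170e-06 8.01689996e-05]
[313.44538408 239.27604328]
[314.81561465 239.42816104]
```

View pics/w6.png

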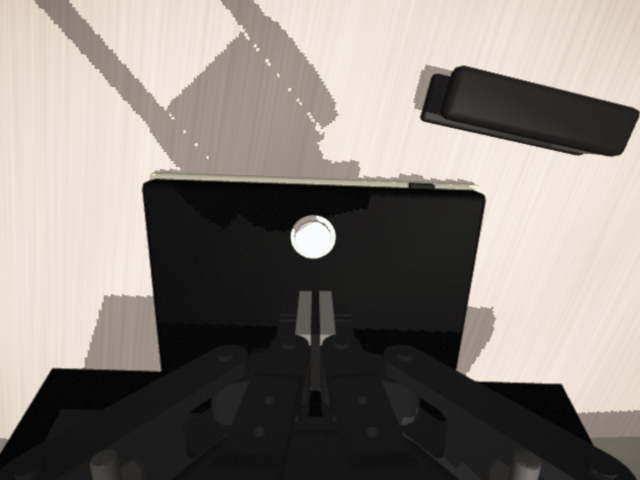

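The button is at (313,237) against the predicted 314,239 and the finger column at 317, so I shift −2 mm in x and descend, watching the force.

```bash
python3 -m jog '{"translation":[[-0.02,0,-0.3],[-0.02,0,-0.6],[-0.02,0,-0.6]],"spin":[0,0,0],"gripper":[1,1,1]}' | grep -E "eef|force"; python3 -m jog '{"translation":[[0,0,-0.2],[0,0,-0.4],[0,0,-0.46],[0,0,-0.46]],"spin":[0,0,0,0],"gripper":[1,1,1,1]}' | grep -E "eef|force"; python3 -m jog '{"translation":[[0,0,-0.01],[0,0,-0.02],[0,0,-0.02]],"spin":[0,0,0],"gripper":[1,1,1]}' | grep -E "eef|force"
```

```text
eef_pos: [0.4855, -0.2915, 0.0645]
force: [-1.2, -0.0, -0.3]
eef_pos: [0.4871, -0.293, 0.0205]
force: [-0.4, 0.2, 0.7]
eef_pos: [0.4869, -0.2931, 0.0181]
force: [-0.3, -1.0, 0.8]
```

```bash
for i in 1 2 3 4; do python3 -m jog '{"translation":[[0,0,-0.01],[0,0,-0.02],[0,0,-0.02]],"spin":[0,0,0],"gripper":[1,1,1]}' | grep -E "eef|force"; done
```

```text
eef_pos: [0.4862, -0.2926, 0.0152]
force: [0.1, 0.4, -0.7]
eef_pos: [0.4864, -0.2927, 0.0132]
force: [-0.6, -0.6, 1.2]
eef_pos: [0.4863, -0.2927, 0.0113]
force: [-0.6, 0.4, 2.0]
eef_pos: [0.4864, -0.2927, 0.0093]
force: [0.1, 1.2, 5.0]
```

```bash
for i in 1 2; do python3 -m jog '{"translation":[[0,0,-0.005],[0,0,-0.01],[0,0,-0.01]],"spin":[0,0,0],"gripper":[1,1,1]}' | grep -E "eef|force"; done
```

```text
eef_pos: [0.4864, -0.2927, 0.0085]
force: [-0.5, 0.8, 5.7]
eef_pos: [0.4864, -0.2928, 0.0084]
force: [-2.5, 2.1, 15.5]
```

The button is fully in (5 mm of travel, then a hard stop at 15 N). Release, lift clear and take a last look.

```bash
python3 -m jog '{"translation":[[0,0,0.05],[0,0,0.4],[0,0,0.8],[0,0,1],[0,0,1]],"spin":[0,0,0,0,0],"gripper":[1,1,1,1,1]}' | grep -E "eef|force"
python3 -m jog '{"translation":[[0,0.3,0.4],[0,0.7,0.8],[0,1,1],[0,1,1],[0,1,1]],"spin":[0,0,0,0,0],"gripper":[1,1,1,1,1]}' | grep -E "clock|eef|force"
python3 - <<'E'
from h import *
s=snap('scene','s7');d=snap('side','d7')
a=cv2.imread('pics/s0.png')[:,:,::-1]
z=lambda im:cv2.resize(im[150:380,170:480],(400,297))
y=lambda im,X,Y:cv2.resize(im[Y:Y+54,X:X+72],(400,300),interpolation=cv2.INTER_CUBIC)
cv2.imwrite('pics/m7.png',np.vstack([np.hstack([z(a),z(s)]),np.hstack([y(d,305,210),y(s,400,235)])])[:,:,::-1])
E
```

```text
eef_pos: [0.4885, -0.2943, 0.1103]
force: [0.4, -0.0, 0.5]
clock: 15.45
eef_pos: [0.4862, -0.1922, 0.2066]
force: [-0.3, -0.1, -0.0]
```

View pics/m7.png

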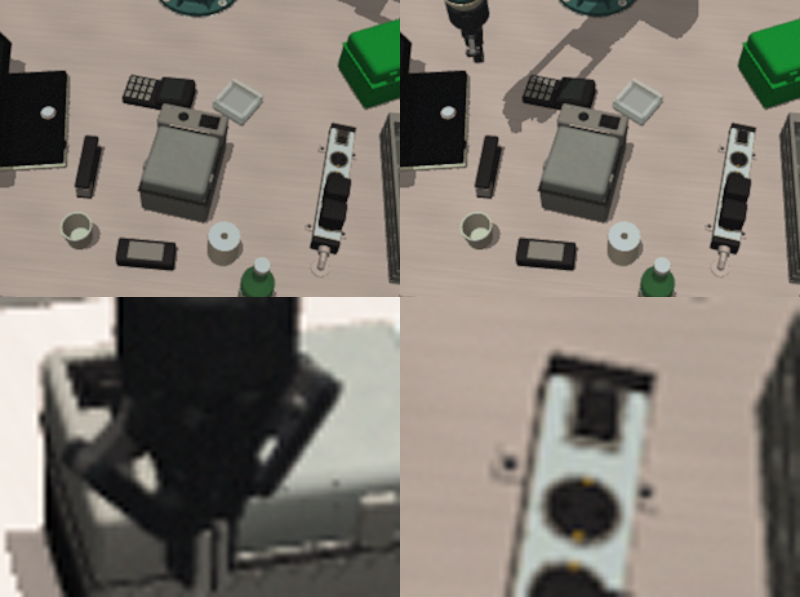

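Everything stands where it was, the button is up, and the arm is touching nothing. Handing in.

```bash
python3 -c "
from station import arm
print(arm.job_done())"
```

```text
the job is handed in; nothing more can be done
None
```

The till is started up and the job is handed in. I pressed the bar's rocker, then the grey printer's rocker, then the screen's power button, each down to its hard stop (15–18 N). It took about 15.5 s of the 45 s.

**Rockers:** wrist crops after each press showed both flipped, with the pressed half level and the other half raised.

**Power button:** it moved about 5 mm before the stop. It looks back up in the last scene picture, but I did not measure its height.

**Other objects:** in the last picture nothing had visibly moved, and the force reading with the arm clear was about zero. I never went near the feed key.

**Checks that disagreed:**
- The shut fingertips sat about 28 mm above the reported TCP. My first press on the bar met only air, so I corrected from the images and used force to find contact each time.
- The wrist camera's columns were about 4 pixels (2–3 mm) off the scene camera's positions.
- In the last side view the gripper hid the printer's control panel, so the final state of its rocker rests on the wrist crop taken right after pressing.

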